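# Fit the pull handle to the offset gauge, release the arm and hold it at the mark

## Task

Set the wheel-offset gauge for a reading: first fit the loose square-bored pull handle fully down onto the square stub of the gauge's arm, then push the lock button on top of the gauge's housing right in, and then draw the arm out by that handle until its pointer lines up with the tab clipped on the scale. The arm is sprung and runs back if let go, so finish while still holding the handle with the pointer at the tab. Do not force the arm while it is locked, and leave the bush and the grease tin where they are.

Things in the scene. Friction and masses are not known exactly. Their poses are not given: they have to be found in the camera images.
- pull_handle: Loose pull handle, about 0.18 kg, 88 mm tall, standing on the bench: a dark steel hub 40 x 40 mm, 36 mm high, with a black upright flat grip on top, 60 mm long (its own x), 18 mm thick (its own y), from 36 to 88 mm above the underside. A square bore, 20.5 mm wide with sides along the handle's own x and y, enters the hub from below, 30 mm deep. Origin: centre of the underside (the bore's mouth); z up. It may stand at any yaw; any of the four quarter turns fits the stub.
- stub_foot (a point): Foot of the upright square stub on the end block of the gauge's arm: the point on the stub's axis at the block's flat top, 60 mm above the bench, where the handle's underside comes to rest. The stub is steel, 18 mm square, 24 mm tall, its last 6 mm tapering to 12 mm; the end block is 40 x 40 mm and 40 mm high. x: the way the arm slides out, level; z: up; the stub's sides lie along x and y. It moves with the arm.
- lock_button (a joint): Travel of the lock button, m: 0 out (arm locked), 0.010 fully pushed in. It needs about 3 N straight down and stays where it is left. The catch lets go of the arm after 6.5 mm; while it is less far in, the arm has only 2 mm of play and must not be pulled hard.
- button_top (a point): Centre of the top face of the round steel lock button, 26 mm across, on top of the housing, 125 mm behind the stub (against the way the arm slides out, arm fully in). Its top is 76 mm above the bench when out, 66 mm pushed in; a collar 38 mm across, 62 mm high, stands around it.
- gauge_arm (a joint): How far the arm has slid out, m: 0 fully in (as at the start), 0.13 at its end stop, straight along the x of stub_foot. A spring pulls it back in with about 3 to 5 N.
- pointer (a point): Tip of the thin dark pointer, 3 mm wide, that stands out sideways (towards -y of stub_foot) from the end block over the scale, 58 mm from the arm's centre line and 55 mm above the bench. Axes as stub_foot. It moves with the arm.
- mark_tab: The tab that marks the setting: an upright dark steel fin 4 mm thick (x), 20 mm long (y), 12 mm high, clipped on the outer edge of the ticked aluminium scale beside the arm, fixed. Origin: centre of its foot on the scale, 52 mm above the bench; x: the way the arm slides out. The pointer is at the mark when its tip has the same x in this frame. It stands 45 to 105 mm beyond the pointer's start.
- gauge: The gauge's fixed stand: grey-painted base plate 365 x 135 x 12 mm carrying the dark steel housing 150 x 48 mm, 56 mm high, out of which the arm slides, and the scale strip, 28 mm wide, 52 mm high. Origin: on the bench under the arm's centre line, 10 mm ahead of the housing's front; x: the way the arm slides out; z up.
- bush: Loose steel bush, a ring 40 mm across and 32 mm high with a 22 mm round hole, standing on the bench; origin: centre of its underside. Not part of the job.
- tin: Closed round grease tin, 60 mm across, 80 mm high, standing on the bench at the robot's left. Origin: centre of its underside. Not part of the job.
Not all that is in view belongs to the job. What is meant by the pull_handle is not red or yellow, and is the smaller of those in its own colour.

How it is judged:
On the way, in this order (a step that is already met when the one before it is completed fails the run):
1. the handle sits fully down on the stub (horizontal distance between pull_handle and stub_foot below 0.004 m and z of pull_handle in the frame of stub_foot between -0.004 and 0.004 m and angle between pull_handle's own z axis and vertical below 0.15 rad), for 0.2 s.
2. the lock button is pushed in, the arm still in (value of joint lock_button above 0.0068 m and value of joint gauge_arm below 0.01 m), for 0.1 s.
At the end, for the whole second after the job is handed in: The handle is fully down on the stub (underside within 4 mm of the block's top and of the stub's axis, upright within 0.15 rad), the lock button is in, the pointer is within 4 mm of the tab's middle along the scale, and the fingers still hold the handle (more than 1.5 N) (all of step 1 and value of joint lock_button above 0.0068 m and x of pointer in the frame of mark_tab between -0.004 and 0.004 m and contact force between the fingers and pull_handle above 1.5 N); the arm keeps its last pose, push and grip.
It fails at once if the arm is forced out while it is locked (value of joint lock_button below 0.0055 m and value of joint gauge_arm above 0.004 m).
It fails at once if the loose bush is disturbed (moved more than 30 mm) (distance of bush from where it was at the start of the episode above 0.03 m).
It fails at once if the grease tin is disturbed (moved more than 30 mm) (distance of tin from where it was at the start of the episode above 0.03 m).
It also fails if it takes over 53 s, if anything falls off the work surface, if the arm or the gripper's body presses on something with over 40 N, if the wrist force passes 120 N, or if a joint passes its speed limit or range.

## Robot

A 6-joint arm with a two-finger parallel gripper is mounted at the origin on the work surface. World frame = base frame: x ahead of the robot, y to its left, z up, the work surface at z = 0. Lengths are in m, angles in rad, forces in N, time in s.
With the tool pointing down it reaches from about 0.3 to 0.875 m from the base axis. Payload 6.4 kg.
Tool frame: the origin (TCP) lies at the very end of the fingers, on their centre line; the grasp point (between the pads) lies pinch_z behind it (pinch_z is the distance from the TCP to the grasp point, in m); z points along the fingers, y is the line along which they close (so a half turn about z gives the same grasp; the last joint's range is limited). The gripper opens to 85 mm and grips with 20 to 120 N. Pads are 22 mm wide; open, the fingers measure 114 mm over their backs; the gripper's body (76 mm by 85 mm) begins 54 mm behind the grasp point. The pads swing forward as they close: fully open they stand 13 mm farther back than shut.
Start: joints at [0.991, 0.181, 1.607, -0, 1.354, -0.206], TCP at [0.21, 0.535, 0.231] pointing down, gripper open.
Joint ranges: [-2.99, 2.99], [-0.89, 2.07], [0.3, 2.58], [-1.14, 4.28], [0, 2.63], [-3.12, 3.12]. Speed limits (rad/s): [2.57, 2.57, 3.01, 3.14, 3.14, 3.14].

## Interface

Orientations are given as a 3x3 rotation matrix whose columns are the frame's x, y, z axes.
In Python, from cell import state, capture, finish_job, pinch_z gives the robot as it stands.
- The arm moves only by the shell command python3 -m creep 'ROWS' [FORCE]. ROWS is JSON, a list of rows, each a list of 7 numbers: the opening, from 0 (shut) to 1 (fully open), then the shift along the tool's x, y, z in mm, then the turn, a rotation vector about the tool's x, y, z in degrees. A call has 1 to 20 rows; each row is the pose to reach, as a shift and turn from the pose commanded when the call began, along the tool's axes at that moment; what a row does not reach only later rows make up. A row lasts 1/12 s, in which the tool goes at most 41.7 mm and 7.16 degrees, less where a joint would pass 70% of its speed; a pose out of reach is approached as far as the arm can. A call with a gripper value outside its range is refused whole. The fingers move at their own pace and stop on an object; FORCE is the grip in N (left out, the last holds). Time passes only in rows, so rows that repeat a pose let the fingers close. It gives the time, the measured TCP pose, the force, the opening and the grip force at its end, in the units of the state.
- state(): the state, without advancing time (a new reading comes with each control period).
- capture(name): name is "scene" or "top" or "wrist"; returns a dict with "img" (384x512x3 uint8, blue, green, red), "z_map" (384x512 float32, m along the optical axis (not along the pixel's ray), 0 where there is no reading), "fov_y" (degrees; the focal length in pixels is half the picture's height over the tangent of half this angle, whatever the lens; pixels are square), "cx", "cy" (the principal point, pixels), "k1" (the pictures are not rectified: a ray, as slopes to the right and down, at radius r is drawn at 1 + k1 r^2 times it, then the intrinsics apply), "R" (3x3) and "t" (3): a world point X has camera coordinates R X + t. Camera axes: x right, y down, z forward; pixel columns grow to the right and rows downward; lengths in m; the calibration is good to about 2 mm. A picture is of the moment at which its call begins.
- finish_job(): hands the job in; it is judged then, once.
The state is a dict: "clock": time; "joints": joint angles; "joint_vel": joint speeds; "effort": joint torques, N m; "position": TCP position; "tcp_rot": TCP orientation; "wrist_force": force on the tool from outside, world axes, zero at the start; "wrist_torque": the same for the moment, N m; "grip_width": opening from 0.0 (shut) to 1.0 (fully open); "gripper_force": force on a finger pad.
Only numpy, scipy, OpenCV 4.12 (cv2) and the standard library are available. Lean on these libraries where they do the work, as an engineer would, in place of code of your own. Each camera call takes 0.05 s, during which the arm holds its last target. There are 200 camera calls.

## Working session

There is one attempt and no reset: what is moved stays moved. The work goes in short steps, Python scripts to look and compute and a shell command to move; the robot and the scene stay as the last step left them, time stands still between calls to the robot, and variables do not carry over. Pictures are saved under pics/ and viewed, at most 10 in all, crops included, and the job is handed in when it is done.

```bash
ls; mkdir -p pics
cat > h.py <<'E'
import numpy as np, cv2
from cell import state, capture, finish_job, pinch_z
def cloud(c):
    H,W=c["z_map"].shape; f=H/2/np.tan(np.radians(c["fov_y"])/2)
    K=np.array([[f,0,c["cx"]],[0,f,c["cy"]],[0,0,1]])
    u,v=np.meshgrid(np.arange(W),np.arange(H))
    # k1 distortion
    p=cv2.undistortPointsIter(np.stack([u,v],-1).reshape(-1,1,2).astype(float),K,np.array([c["k1"],0,0,0.]),None,None,(3,50,1e-9)).reshape(H,W,2)
    z=c["z_map"]; X=np.dstack([p[...,0]*z,p[...,1]*z,z])
    P=(X-c["t"])@c["R"]; P[z==0]=np.nan
    return P
E
python3 - <<'E'
from h import *
print(pinch_z,{k:np.round(v,3).tolist() for k,v in state().items()})
for n in("scene","top"):
    c=capture(n); cv2.imwrite(f"pics/{n}.png",c["img"]); np.save(f"pics/{n}.npy",cloud(c))
E
```

```text
pics
0.0187 {'clock': 0.0, 'joints': [0.991, 0.182, 1.608, 0.0, 1.354, -0.206], 'joint_vel': [0.0, 0.001, -0.002, -0.0, 0.001, 0.0], 'effort': [0.0, -44.488, -35.133, -0.0, 0.009, -0.0], 'position': [0.21, 0.535, 0.23], 'tcp_rot': [[-0.931, 0.365, -0.001], [0.365, 0.931, -0.001], [0.0, -0.002, -1.0]], 'wrist_force': [0.399, 0.626, -0.05], 'wrist_torque': [-0.017, 0.008, -0.038], 'gripper_force': 0.0, 'grip_width': 0.998}
```

View pics/scene.png

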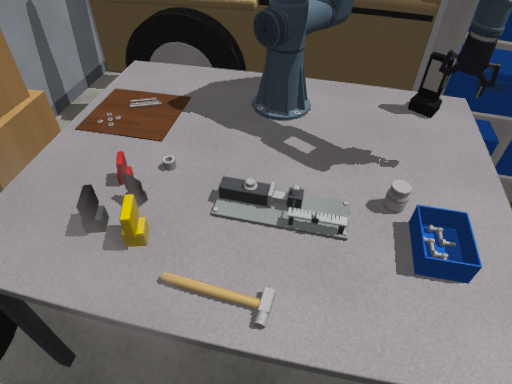

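View pics/top.png

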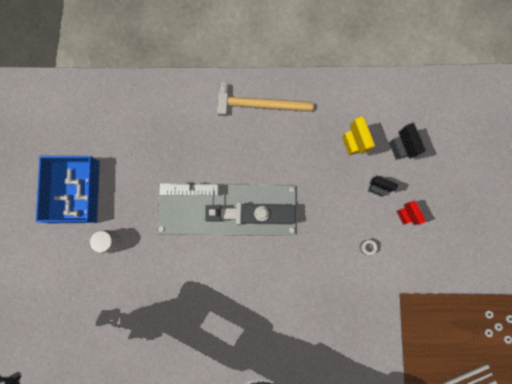

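The scene has two black handles, and the smaller one at top (382,186) is the pull_handle. The gauge is at (228,210), its arm sliding out to image left (+y), with the stub near (213,212), button (262,213), scale (190,188), tin (101,241) and bush (369,247).

Run:
```python
from h import *
P=np.load("pics/top.npy"); I=cv2.imread("pics/top.png")
def box(u0,u1,v0,v1,zl,zh,name,dark=None):
    Q=P[v0:v1,u0:u1]; m=(Q[...,2]>zl)&(Q[...,2]<zh)
    if dark: m&=I[v0:v1,u0:u1].max(-1)<dark
    q=Q[m]; r=cv2.minAreaRect((q[:,:2]*1000).astype(np.float32))
    print(name,len(q),q.mean(0).round(4),q.max(0).round(3),q.min(0).round(3),np.round(r[0],1),np.round(r[1],1),round(r[2],1))
box(365,400,172,200,.06,.12,"grip"); box(365,400,172,200,.02,.12,"handle"); box(365,400,172,200,.02,.045,"hub")
box(388,428,120,162,.06,.2,"big")
box(395,430,198,228,.015,.2,"red")
box(335,378,115,158,.015,.2,"yel")
box(200,300,203,226,.05,.1,"housing"); box(205,222,203,222,.063,.1,"stub"); box(203,224,203,226,.055,.063,"block")
box(248,274,203,226,.068,.1,"button"); box(155,222,180,200,.055,.1,"tab"); box(150,300,178,240,.006,.1,"base")
box(85,115,225,255,.05,.1,"tin"); box(355,382,235,260,.015,.1,"bush")
c=capture("top")
for n,(u0,u1,v0,v1) in dict(a=(150,302,175,240),b=(340,430,115,260)).items():
    cv2.imwrite(f"pics/c{n}.png",cv2.resize(c["img"][v0:v1,u0:u1],None,fx=5 if n=="a" else 4,fy=5 if n=="a" else 4,interpolation=cv2.INTER_CUBIC))
```

```text
grip 230 [ 0.6056 -0.3133  0.0842] [ 0.625 -0.286  0.095] [ 0.588 -0.343  0.06 ] [ 607.1 -315.3] [59.4 19. ] 66.3
handle 372 [ 0.6021 -0.3119  0.0672] [ 0.625 -0.286  0.095] [ 0.581 -0.343  0.02 ] [ 602.4 -313.1] [59.3 29.6] 65.1
hub 108 [ 0.5945 -0.3097  0.0356] [ 0.623 -0.288  0.045] [ 0.581 -0.336  0.02 ] [ 597.6 -307.1] [56.1 21.7] 51.7
big 576 [ 0.7121 -0.3794  0.103 ] [ 0.754 -0.36   0.123] [ 0.676 -0.408  0.06 ] [ 715.  -383.7] [78.6 26.9] 20.1
red 455 [ 0.5306 -0.3824  0.0662] [ 0.561 -0.362  0.095] [ 0.504 -0.408  0.015] [ 530.9 -383.5] [60.1 31.5] 22.0
yel 797 [ 0.7236 -0.252   0.0894] [ 0.77  -0.224  0.128] [ 0.686 -0.282  0.015] [ 726.1 -252.3] [84.5 42.5] 20.0
housing 1354 [0.5326 0.0106 0.0601] [0.561 0.14  0.089] [ 0.506 -0.089  0.05 ] [532.4  25.9] [228.9  53.8] 88.6
stub 69 [0.5336 0.1193 0.0791] [0.547 0.136 0.089] [0.517 0.101 0.063] [534.6 120. ] [31.6 29. ] 75.0
block 168 [0.5349 0.1205 0.06  ] [0.556 0.14  0.063] [0.517 0.101 0.055] [536.2 120.5] [39.  38.9] 0.1
button 82 [ 0.5328 -0.0042  0.0765] [0.546 0.007 0.082] [ 0.52  -0.016  0.069] [533.   -4.7] [22.7 25.3] 89.7
tab 92 [0.5981 0.1795 0.0583] [0.615 0.256 0.068] [0.571 0.112 0.055] [596.7 183.6] [142.6  38.2] 84.3
base 6887 [0.5467 0.0876 0.0266] [0.633 0.291 0.089] [ 0.47  -0.105  0.006] [553.1  93. ] [162.8 391.9] 2.4
tin 453 [0.465  0.3924 0.0757] [0.494 0.422 0.087] [0.438 0.37  0.05 ] [464.7 394.8] [54.4 52.6] 33.3
bush 159 [ 0.4472 -0.2806  0.0308] [ 0.465 -0.262  0.038] [ 0.429 -0.3    0.015] [ 447.4 -280.8] [37.6 35.9] 89.8
```

View pics/ca.png

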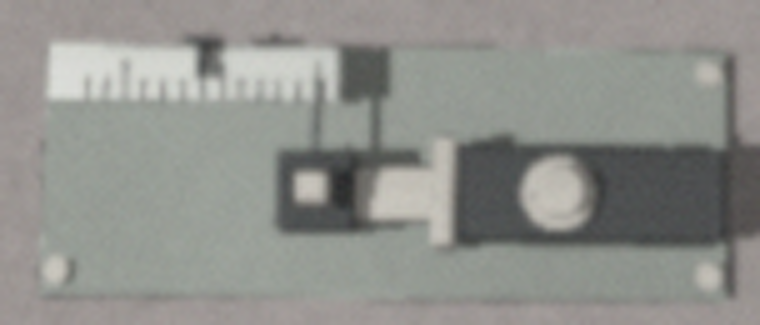

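```bash
python3 -m creep '[[1,-679,-647,0,0,0,93],[1,-679,-647,0,0,0,93],[1,-679,-647,0,0,0,93],[1,-679,-647,0,0,0,93],[1,-679,-647,0,0,0,93],[1,-679,-647,0,0,0,93],[1,-679,-647,0,0,0,93],[1,-679,-647,0,0,0,93],[1,-679,-647,0,0,0,93],[1,-679,-647,0,0,0,93],[1,-679,-647,0,0,0,93],[1,-679,-647,0,0,0,93],[1,-679,-647,0,0,0,93],[1,-679,-647,0,0,0,93],[1,-679,-647,0,0,0,93],[1,-679,-647,0,0,0,93],[1,-679,-647,0,0,0,93],[1,-679,-647,0,0,0,93],[1,-679,-647,0,0,0,93],[1,-679,-647,0,0,0,93]]'
python3 - <<'E'
from h import *
s=state(); print(s["position"],s["tcp_rot"][:2,1] if hasattr(s["tcp_rot"],"shape") else s["tcp_rot"])
E
```

```text
clock: 1.82
position: [0.562, -0.2222, 0.2308]
tcp_rot: [[0.414, 0.91, -0.0], [0.91, -0.414, 0.0], [0.0, -0.001, -1.0]]
wrist_force: [1.1, 0.2, 0.6]
grip_width: 1.001
gripper_force: 0.0
[ 0.56199112 -0.2221527   0.23083008] [ 0.91041619 -0.41369318]
```

```bash
python3 -m creep '[[1,-66,80,0,0,0,0],[1,-66,80,0,0,0,0],[1,-66,80,0,0,0,0],[1,-66,80,0,0,0,0],[1,-66,80,0,0,0,0],[1,-66,80,0,0,0,0]]'
python3 - <<'E'
from h import *
c=capture("wrist"); P=cloud(c); np.save("pics/w1.npy",P); cv2.imwrite("pics/w1.png",c["img"])
m=(P[...,2]>.078)&(P[...,2]<.097)&(np.hypot(P[...,0]-.607,P[...,1]+.315)<.05)
q=P[m]; r=cv2.minAreaRect((q[:,:2]*1000).astype(np.float32)); print(m.sum(),r,q.mean(0),np.median(q[:,2]))
s=state(); print(s["position"])
E
```

```text
clock: 2.32
position: [0.6068, -0.3125, 0.2306]
tcp_rot: [[0.413, 0.911, -0.001], [0.911, -0.413, 0.001], [0.001, -0.002, -1.0]]
wrist_force: [-0.2, 0.6, -0.9]
grip_width: 0.999
gripper_force: 0.0
1092 ((607.6586303710938, -314.4996643066406), (58.865882873535156, 17.421606063842773), 66.14910125732422) [ 0.60857789 -0.31300114  0.08751371] 0.08772126478102474
[ 0.60689979 -0.3120335   0.2309459 ]
```

View pics/w1.png

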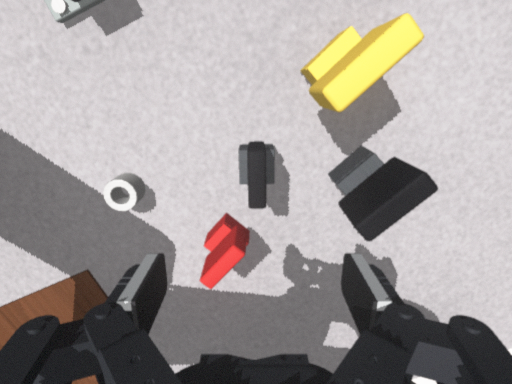

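```bash
python3 -m creep '[[1,-2,2,40,0,0,0],[1,-2,2,80,0,0,0],[1,-2,2,120,0,0,0],[1,-2,2,150,0,0,0],[1,-2,2,175,0,0,0],[1,-2,2,183,0,0,0],[1,-2,2,183,0,0,0],[1,-2,2,183,0,0,0],[0,-2,2,183,0,0,0],[0,-2,2,183,0,0,0],[0,-2,2,183,0,0,0],[0,-2,2,183,0,0,0],[0,-2,2,183,0,0,0],[0,-2,2,183,0,0,0],[0,-2,2,183,0,0,0],[0,-2,2,183,0,0,0],[0,-2,2,183,0,0,0],[0,-2,2,183,0,0,0]]' 50
```

```text
clock: 3.87
position: [0.6085, -0.3162, 0.0489]
tcp_rot: [[0.413, 0.911, 0.001], [0.911, -0.413, -0.001], [-0.0, 0.001, -1.0]]
wrist_force: [-1.7, 0.3, 5.4]
grip_width: 0.205
gripper_force: 49.4
```

```bash
python3 -m creep '[[0,0,0,-40,0,0,0],[0,0,0,-80,0,0,0],[0,0,0,-120,0,0,0],[0,0,0,-151,0,0,0],[0,276,-206,-151,0,0,-24.4],[0,276,-206,-151,0,0,-24.4],[0,276,-206,-151,0,0,-24.4],[0,276,-206,-151,0,0,-24.4],[0,276,-206,-151,0,0,-24.4],[0,276,-206,-151,0,0,-24.4],[0,276,-206,-151,0,0,-24.4],[0,276,-206,-151,0,0,-24.4],[0,276,-206,-151,0,0,-24.4],[0,276,-206,-151,0,0,-24.4],[0,276,-206,-151,0,0,-24.4],[0,276,-206,-151,0,0,-24.4],[0,276,-206,-151,0,0,-24.4],[0,276,-206,-151,0,0,-24.4]]'
python3 - <<'E'
from h import *
c=capture("wrist"); P=cloud(c); np.save("pics/w2.npy",P); cv2.imwrite("pics/w2.png",c["img"])
E
```

```text
clock: 5.37
position: [0.5351, 0.0191, 0.1991]
tcp_rot: [[0.002, 1.0, -0.0], [1.0, -0.002, -0.0], [-0.0, -0.0, -1.0]]
wrist_force: [-0.5, -0.3, -1.6]
grip_width: 0.199
gripper_force: 49.5
```

View pics/w2.png

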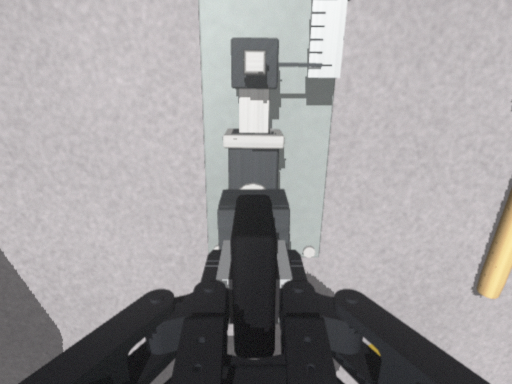

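Run:
```python
from h import *
P=np.load("pics/w2.npy")
def s(name,zl,zh,x0,x1,y0,y1):
    m=(P[...,2]>zl)&(P[...,2]<zh)&(P[...,0]>x0)&(P[...,0]<x1)&(P[...,1]>y0)&(P[...,1]<y1)
    q=P[m]; 
    if len(q)<3: print(name,len(q)); return
    print(name,len(q),q.mean(0).round(4),q.min(0).round(4),q.max(0).round(4),np.median(q[:,2]).round(4),[np.round(a,1) for a in cv2.minAreaRect((q[:,:2]*1000).astype(np.float32))])
s("stub",.076,.095,.50,.57,.09,.15)
s("stub_low",.064,.076,.50,.57,.09,.15)
s("block",.055,.063,.50,.57,.09,.15)
s("bar",.05,.07,.49,.58,.03,.085)
s("pointer",.05,.06,.565,.60,.09,.15)
s("hubtop",.175,.196,.50,.57,-.02,.06)
s("hub",.14,.20,.50,.57,-.02,.06)
s("scale",.046,.058,.582,.64,.09,.3)
s("base",.006,.018,.44,.65,.0,.3)
# stub pixel centroid
```

```text
stub 571 [0.535  0.121  0.0821] [0.5263 0.1124 0.0766] [0.5438 0.1301 0.0856] 0.0829 [array([535.1, 121.3]), array([17.6, 17.6]), np.float64(89.7)]
stub_low 19 [0.5357 0.1121 0.0673] [0.5266 0.112  0.0644] [0.5432 0.1122 0.071 ] 0.0672 [array([534.9, 112.1]), array([ 0.1, 16.6]), np.float64(89.2)]
block 1843 [0.536  0.1212 0.0596] [0.515 0.101 0.055] [0.5699 0.1412 0.0629] 0.0597 [array([542.7, 121. ]), array([39.9, 54.4]), np.float64(88.3)]
bar 1856 [0.5337 0.0474 0.0583] [0.5065 0.03   0.0501] [0.5614 0.0617 0.064 ] 0.0567 [array([533.9,  45.6]), array([31.6, 54.9]), np.float64(89.4)]
pointer 1133 [0.5898 0.1301 0.0523] [0.5657 0.1107 0.05  ] [0.5999 0.15   0.0575] 0.052 [array([582.8, 130.4]), array([39.2, 34.3]), np.float64(89.9)]
hubtop 1373 [0.5345 0.0343 0.1858] [0.5143 0.0157 0.175 ] [0.5544 0.0502 0.196 ] 0.1861 [array([534.4,  32.9]), array([34.5, 40.1]), np.float64(90.0)]
hub 2069 [0.5344 0.0366 0.1793] [0.5143 0.0157 0.1498] [0.5544 0.0502 0.2   ] 0.1857 [array([534.4,  32.9]), array([34.5, 40.1]), np.float64(90.0)]
scale 2611 [0.596  0.141  0.0518] [0.582  0.11   0.0463] [0.6108 0.1693 0.0573] 0.0518 [array([596.2, 139.7]), array([59. , 28.4]), np.float64(89.0)]
base 15261 [0.5464 0.0996 0.0119] [0.4798 0.     0.0081] [0.6164 0.1787 0.018 ] 0.0119 [array([548.4,  89. ]), array([179.2, 135.6]), np.float64(89.5)]
```

Run:
```python
from h import *
def rep(P,o,yaw,bands):
    c,s=np.cos(yaw),np.sin(yaw); d=P-np.array(o); a=d[...,0]*c+d[...,1]*s; b=-d[...,0]*s+d[...,1]*c
    for zl,zh in bands:
        m=(abs(a)<.06)&(abs(b)<.03)&(P[...,2]>zl)&(P[...,2]<zh)
        print(zl,zh,m.sum(),"along",np.percentile(a[m],[0,2,98,100]).round(4),"across",np.percentile(b[m],[0,2,98,100]).round(4)) if m.sum() else 0
print("w1"); rep(np.load("pics/w1.npy"),(.6085,-.3162,0),np.radians(65.6),[(.005,.02),(.02,.034),(.034,.04),(.045,.06),(.06,.08),(.08,.1)])
print("top"); rep(np.load("pics/top.npy"),(.6085,-.3162,0),np.radians(65.6),[(.01,.03),(.03,.042),(.045,.075),(.08,.1)])
print("w2"); rep(np.load("pics/w2.npy"),(.5351,.0191,0),np.pi/2,[(.145,.155),(.155,.165),(.165,.175),(.175,.183),(.183,.19),(.195,.21),(.21,.225),(.225,.245)])
```

```text
w1
0.005 0.02 39 along [0.0201 0.0201 0.021  0.021 ] across [-0.0179 -0.0176  0.0211  0.0213]
0.02 0.034 47 along [-0.0146 -0.0092  0.021   0.021 ] across [-0.0183 -0.0179  0.0207  0.0207]
0.034 0.04 569 along [-0.0191 -0.0188  0.0203  0.0298] across [-0.0182 -0.0179  0.0206  0.0214]
0.045 0.06 36 along [0.0288 0.0289 0.0307 0.0307] across [-0.0069 -0.0063  0.0098  0.0099]
0.06 0.08 69 along [0.0273 0.0279 0.0308 0.0308] across [-0.0072 -0.0066  0.0101  0.0105]
0.08 0.1 1089 along [-0.0282 -0.0265  0.0302  0.0306] across [-0.0075 -0.0072  0.0101  0.0102]
top
0.01 0.03 32 along [-0.0206 -0.0198  0.019   0.0191] across [0.0061 0.0077 0.0216 0.0217]
0.03 0.042 84 along [-0.0204 -0.0197  0.022   0.0284] across [-0.0036  0.0091  0.0213  0.0215]
0.045 0.075 70 along [-0.0288 -0.0273  0.0295  0.0298] across [-0.004  -0.0024  0.0108  0.0112]
0.08 0.1 180 along [-0.0294 -0.0274  0.0284  0.0299] across [-0.0079 -0.0068  0.0105  0.0112]
w2
0.145 0.155 129 along [0.0201 0.0202 0.021  0.021 ] across [-0.019  -0.0183  0.0198  0.0207]
0.155 0.165 273 along [0.0201 0.0202 0.0211 0.0213] across [-0.0191 -0.0184  0.0201  0.0207]
0.165 0.175 199 along [0.0201 0.0202 0.0211 0.0214] across [-0.0192 -0.0188  0.0203  0.0208]
0.175 0.183 185 along [0.0196 0.0199 0.0212 0.0214] across [-0.0193 -0.0188  0.0203  0.0205]
0.183 0.19 1058 along [-0.0034 -0.001   0.0276  0.0307] across [-0.0193 -0.0189  0.0202  0.0208]
0.195 0.21 610 along [0.0064 0.0069 0.031  0.0315] across [-0.0219 -0.0197  0.0203  0.0226]
0.21 0.225 1364 along [0.006  0.0067 0.031  0.0314] across [-0.0219 -0.0211  0.022   0.0228]
0.225 0.245 7907 along [-0.0294 -0.0254  0.0307  0.0312] across [-0.0299 -0.0211  0.0214  0.0299]
```

```bash
python3 -m creep '[[0,40,0.7,0,0,0,0],[0,80,0.7,0,0,0,0],[0,101.5,0.7,0,0,0,0],[0,101.5,0.7,0,0,0,0],[0,101.5,0.7,30,0,0,0],[0,101.5,0.7,55,0,0,0],[0,101.5,0.7,60,0,0,0],[0,101.5,0.7,62,0,0,0],[0,101.5,0.7,62,0,0,0],[0,101.5,0.7,66,0,0,0],[0,101.5,0.7,70,0,0,0],[0,101.5,0.7,73,0,0,0],[0,101.5,0.7,73,0,0,0]]'
```

```text
clock: 6.5
position: [0.5356, 0.1218, 0.1262]
tcp_rot: [[0.0, 1.0, 0.0], [1.0, -0.0, -0.0], [-0.0, 0.0, -1.0]]
wrist_force: [0.4, -1.2, -2.2]
grip_width: 0.205
gripper_force: 49.7
```

```bash
python3 -m creep '[[0,0,0,4,0,0,0],[0,0,0,8,0,0,0],[0,0,0,12,0,0,0],[0,0,0,15,0,0,0],[0,0,0,16,0,0,0],[0,0,0,17,0,0,0],[0,0,0,18,0,0,0],[0,0,0,18,0,0,0]]'
python3 - <<'E'
from h import *
P=cloud(capture("wrist"))
m=(abs(P[...,0]-.535)<.03)&(P[...,1]>.13)&(P[...,1]<.15)
for lo,hi in((.05,.075),(.09,.1)):
    q=P[m&(P[...,2]>lo)&(P[...,2]<hi)]; print(len(q),np.median(q[:,2]) if len(q) else 0,q.min(0) if len(q) else 0,q.max(0) if len(q) else 0)
E
```

```text
clock: 7.17
position: [0.5355, 0.1218, 0.1089]
tcp_rot: [[0.0, 1.0, -0.0], [1.0, -0.0, -0.0], [-0.0, -0.0, -1.0]]
wrist_force: [-1.7, -3.0, 5.1]
grip_width: 0.201
gripper_force: 50.4
582 0.06377923886788461 [0.51465788 0.13987919 0.0500484 ] [0.55500243 0.14286832 0.07496339]
791 0.09579847708856438 [0.51479267 0.13001117 0.09000285] [0.55486974 0.14313484 0.09759318]
```

```bash
python3 -m creep '[[1,0,0,0,0,0,0],[1,0,0,0,0,0,0],[1,0,0,0,0,0,0],[1,0,0,0,0,0,0],[1,0,0,0,0,0,0],[1,0,0,0,0,0,0],[1,0,0,-15,0,0,0],[1,0,0,-40,0,0,0],[1,0,0,-80,0,0,0],[1,0,0,-120,0,0,0],[1,0,0,-130,0,0,0],[1,0,0,-130,0,0,0],[1,0,0,-130,0,0,0]]'
python3 - <<'E'
from h import *
c=capture("wrist"); P=cloud(c); np.save("pics/w3.npy",P); np.save("pics/w3i.npy",c["img"]); cv2.imwrite("pics/w3.png",c["img"])
E
```

```text
clock: 8.3
position: [0.5358, 0.1221, 0.2387]
tcp_rot: [[0.0, 1.0, 0.002], [1.0, -0.0, 0.0], [0.0, 0.002, -1.0]]
wrist_force: [-0.2, -1.0, -0.4]
grip_width: 0.998
gripper_force: 0.0
```

View pics/w3.png

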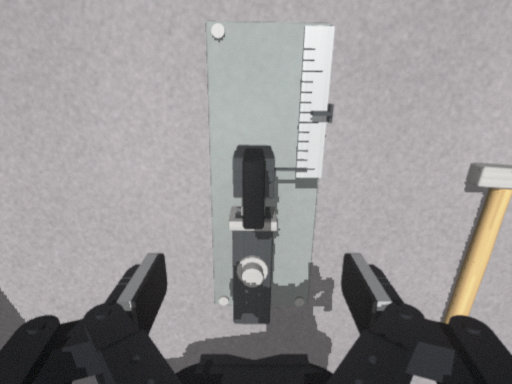

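Run:
```python
from h import *
P=np.load("pics/w3.npy"); I=np.load("pics/w3i.npy"); g=I.max(-1)
cv2.imwrite("pics/w3c.png",cv2.resize(I[90:190,265:345],None,fx=6,fy=6,interpolation=cv2.INTER_CUBIC))
def s(n,m):
    q=P[m]; print(n,len(q),*(np.round([q.min(0),np.median(q,0),q.max(0)],4).tolist() if len(q) else []))
R=np.zeros(g.shape,bool); R[90:190,265:345]=1
s("tab hi",R&(P[...,2]>.0585)&(P[...,2]<.07)&(P[...,0]>.585)&(P[...,1]>.15))
s("tab dark",R&(g<90)&(P[...,2]>.05)&(P[...,0]>.585)&(P[...,1]>.15)&(P[...,1]<.2))
s("ptr",R&(P[...,2]>.05)&(P[...,2]<.06)&(P[...,0]>.56)&(P[...,0]<.579)&(P[...,1]<.14))
s("ptr2",R&(g<90)&(P[...,2]>.0535)&(P[...,0]>.56)&(P[...,1]<.14))
s("button",(P[...,2]>.072)&(P[...,2]<.08)&(abs(P[...,0]-.535)<.03)&(abs(P[...,1])<.03))
s("hub",(P[...,2]>.09)&(P[...,2]<.1)&(abs(P[...,0]-.535)<.03)&(P[...,1]>.08)&(P[...,1]<.16))
for r in range(106,122): print(r,g[r,306:336:2],P[r,314:330:4,2].round(3),P[r,318,1].round(4))
```

```text
tab hi 139 [0.5935, 0.1717, 0.0585] [0.6089, 0.1801, 0.0635] [0.6149, 0.1887, 0.0658]
tab dark 48 [0.5937, 0.1717, 0.0516] [0.6119, 0.1803, 0.0591] [0.6139, 0.1883, 0.0646]
ptr 57 [0.5609, 0.1189, 0.0524] [0.5706, 0.1212, 0.0555] [0.5784, 0.1225, 0.0574]
ptr2 0
button 379 [0.5207, -0.0175, 0.0721] [0.5335, -0.0027, 0.076] [0.5452, 0.0094, 0.0784]
hub 748 [0.515, 0.1031, 0.0901] [0.5349, 0.1242, 0.0958] [0.5549, 0.1517, 0.0993]
106 [229 228 225 228 228 228 230 228 227 223 220  91  77 100 162] [0.052 0.052 0.051 0.052] 0.1861
107 [230 227 225 228 230 227 228 228 227 221 221  83  78 100 170] [0.052 0.052 0.052 0.052] 0.1851
108 [231 226 226 227 228 229 229 228 227 223 221  81  83 100 169] [0.053 0.051 0.052 0.053] 0.184
109 [228 229 224 225 226 226 225 224 223 222 219  79  82 105 174] [0.052 0.051 0.053 0.053] 0.183
110 [228 224 209 183 192 194 195 193 191 186 181  71  86 104 174] [0.054 0.053 0.053 0.052] 0.1821
111 [193 188 162 107 124 132 131 130 128 127 125  80  89 104 178] [0.064 0.063 0.064 0.065] 0.1819
112 [129 129  99  75  97 101 102  99  97  99  98  89  96 111 177] [0.064 0.06
[... 212 characters left out ...]
0.1791
115 [230 227 213 136 111 109 112 107 107 111  98  89  93 116 171] [0.052 0.051 0.064 0.064] 0.177
116 [229 227 222 164 123 123 123 122 120 123 102  71  78 120 174] [0.051 0.052 0.05  0.048] 0.176
117 [228 225 200 149 131 130 129 133 126 129  95  59  68 136 176] [0.053 0.05  0.053 0.047] 0.1749
118 [229 225 174 134 131 131 131 133 125 131  95  61  84 143 182] [0.052 0.053 0.052 0.049] 0.1741
119 [229 224 172 133 131 128 131 131 127 128  93  64  96 146 181] [0.053 0.051 0.05  0.049] 0.1729
120 [226 224 197 150 130 129 128 128 126 129  94  63  97 146 176] [0.052 0.052 0.052 0.048] 0.1719
121 [182 188 184 138 110 112 122 139 135 136 125  77 102 154 175] [ 0.051  0.052  0.052 -0.002] 0.171
```

View pics/w3c.png

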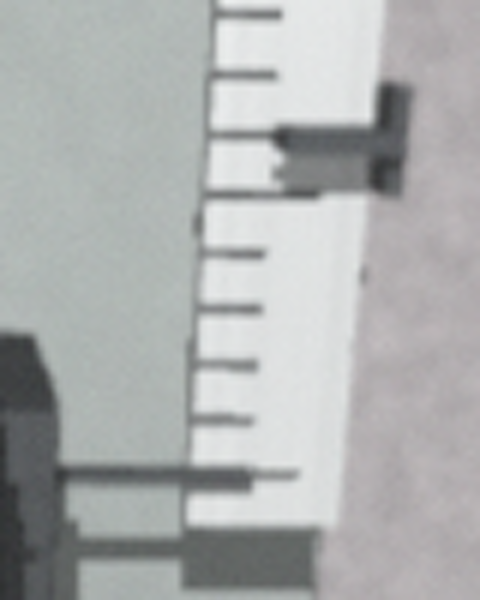

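```bash
python3 -m creep '[[0,-40,-2,0,0,0,0],[0,-80,-2,0,0,0,0],[0,-125,-2,0,0,0,0],[0,-125.5,-2,30,0,0,0],[0,-125.5,-2,70,0,0,0],[0,-125.5,-2,110,0,0,0],[0,-125.5,-2,140,0,0,0],[0,-125.5,-2,153,0,0,0],[0,-125.5,-2,158,0,0,0],[0,-125.5,-2,162,0,0,0],[0,-125.5,-2,165,0,0,0],[0,-125.5,-2,167,0,0,0],[0,-125.5,-2,167,0,0,0]]'
```

```text
clock: 9.43
position: [0.5342, -0.0036, 0.0719]
tcp_rot: [[0.0, 1.0, 0.002], [1.0, -0.0, -0.0], [-0.0, 0.002, -1.0]]
wrist_force: [-0.0, -0.4, 0.8]
grip_width: -0.002
gripper_force: 0.0
```

```bash
python3 -m creep '[[0,0,0,2,0,0,0],[0,0,0,4,0,0,0],[0,0,0,5,0,0,0],[0,0,0,6,0,0,0],[0,0,0,6.5,0,0,0],[0,0,0,6.5,0,0,0],[0,0,0,6.5,0,0,0]]'
```

```text
clock: 10.02
position: [0.5345, -0.0037, 0.066]
tcp_rot: [[0.0, 1.0, 0.002], [1.0, -0.0, -0.0], [-0.0, 0.002, -1.0]]
wrist_force: [-0.1, -0.2, 7.8]
grip_width: 0.0
gripper_force: 3.9
```

```bash
python3 -m creep '[[0,0,0,-30,0,0,0],[0,0,0,-70,0,0,0],[1,0,0,-110,0,0,0],[1,0,0,-140,0,0,0],[1,0,0,-140,0,0,0],[1,0,0,-140,0,0,0],[1,40,1,-140,0,0,0],[1,80,1,-140,0,0,0],[1,120,1,-140,0,0,0],[1,125.5,1,-140,0,0,0],[1,125.5,1,-140,0,0,0],[1,125.5,1,-140,0,0,0]]'
python3 - <<'E'
from h import *
P=cloud(capture("wrist"))
m=(np.hypot(P[...,0]-.534,P[...,1]+.0035)<.010); print("button z",np.nanmedian(P[m][:,2]))
m=(abs(P[...,0]-.535)<.03)&(P[...,2]>.09)&(P[...,2]<.098)&(P[...,1]>.08)&(P[...,1]<.16); q=P[m]; print(q.min(0),q.max(0),np.median(q[:,2]))
E
```

```text
clock: 11.02
position: [0.5335, 0.1219, 0.203]
tcp_rot: [[-0.001, 1.0, -0.003], [1.0, 0.001, -0.001], [-0.001, -0.003, -1.0]]
wrist_force: [0.6, -0.5, -1.0]
grip_width: 1.003
gripper_force: 0.0
button z 0.0663657152668718
[0.51485563 0.10239499 0.09003014] [0.55498467 0.14275524 0.09779418] 0.09584121931386452
```

Button is in (0.066) and the handle is still seated. Regrip it.

```bash
python3 -m creep '[[1,0,0.5,30,0,0,0],[1,0,0.5,65,0,0,0],[1,0,0.5,88,0,0,0],[1,0,0.5,94,0,0,0],[1,0,0.5,94,0,0,0],[0,0,0.5,94,0,0,0],[0,0,0.5,94,0,0,0],[0,0,0.5,94,0,0,0],[0,0,0.5,94,0,0,0],[0,0,0.5,94,0,0,0],[0,0,0.5,94,0,0,0],[0,0,0.5,94,0,0,0],[0,0,0.5,94,0,0,0],[0,0,0.5,94,0,0,0],[0,0,0.5,94,0,0,0]]' 50
```

```text
clock: 12.32
position: [0.5356, 0.1221, 0.1118]
tcp_rot: [[0.0, 1.0, 0.001], [1.0, -0.0, -0.0], [-0.0, 0.001, -1.0]]
wrist_force: [-1.3, -0.1, 6.2]
grip_width: 0.203
gripper_force: 49.3
```

```bash
python3 -m creep '[[0,4,0,0.5,0,0,0],[0,10,0,0.5,0,0,0],[0,18,0,0.5,0,0,0],[0,26,0,0.5,0,0,0],[0,34,0,0.5,0,0,0],[0,42,0,0.5,0,0,0],[0,50,0,0.5,0,0,0],[0,56,0,0.5,0,0,0],[0,59.5,0,0.5,0,0,0],[0,59.5,0,0.5,0,0,0],[0,59.5,0,0.5,0,0,0],[0,59.5,0,0.5,0,0,0]]'
python3 - <<'E'
from h import *
c=capture("wrist"); P=cloud(c); I=c["img"]; g=I.max(-1); cv2.imwrite("pics/w4.png",I)
def s(n,m):
    q=P[m]; print(n,len(q),*(np.round([q.min(0),np.median(q,0),q.max(0)],4).tolist() if len(q) else []))
s("hub",(P[...,2]>.09)&(P[...,2]<.1)&(abs(P[...,0]-.535)<.03)&(P[...,1]>.14)&(P[...,1]<.22))
s("ptr",(P[...,2]>.05)&(P[...,2]<.06)&(P[...,0]>.56)&(P[...,0]<.579)&(P[...,1]<.22)&(P[...,1]>.14))
s("tab",(P[...,2]>.062)&(P[...,2]<.067)&(P[...,0]>.59)&(P[...,0]<.612)&(P[...,1]>.15)&(P[...,1]<.21))
t=capture("top"); Z=lambda a:cv2.resize(a,None,fx=6,fy=6,interpolation=cv2.INTER_CUBIC)
cv2.imwrite("pics/t4c.png",Z(t["img"][170:240,150:250]))
E
```

```text
clock: 13.32
position: [0.5364, 0.1811, 0.1118]
tcp_rot: [[-0.0, 1.0, 0.003], [1.0, 0.0, -0.001], [-0.001, 0.003, -1.0]]
wrist_force: [0.2, -3.1, 7.0]
grip_width: 0.208
gripper_force: 49.7
hub 1119 [0.5159, 0.1756, 0.0901] [0.5314, 0.1939, 0.0958] [0.556, 0.2114, 0.1]
ptr 152 [0.5614, 0.1776, 0.0528] [0.57, 0.1802, 0.0558] [0.5789, 0.1819, 0.0575]
tab 166 [0.5936, 0.1781, 0.0621] [0.6027, 0.1806, 0.0638] [0.6119, 0.1827, 0.0655]
```

View pics/w4.png

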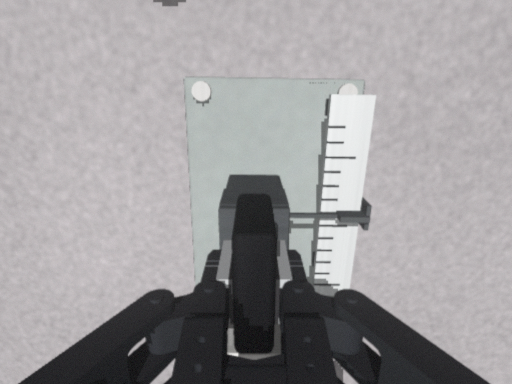

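The pointer at row 215 meets the tab at (350,216), with measured y 0.1802 against 0.1806. The handle is fully seated and gripped.

```bash
python3 -c "
from cell import finish_job; print(finish_job())"
```

```text
the job is handed in; nothing more can be done
None
```

The job is handed in: the handle is fully down on the stub, the lock button is pushed in, and the arm is held out by the handle with the pointer about 0.4 mm from the tab's middle by camera (4 mm allowed); `finish_job()` returned no verdict.

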